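# Shut the rearing chamber's vent flap with the hook pole

## Robot

A 6-joint arm with a two-finger parallel gripper is mounted at the origin on the work surface. World frame = base frame: x ahead of the robot, y to its left, z up, the work surface at z = 0. Lengths are in m, angles in rad, forces in N, time in s.
With the tool pointing down it reaches from about 0.3 to 0.825 m from the base axis. Payload 5.4 kg.
Tool frame: the origin (TCP) lies midway between the tips of the shut fingers; the grasp point (between the pads) lies 19 mm behind it; z points along the fingers, y is the line along which they close (so a half turn about z gives the same grasp; the last joint's range is limited). The gripper opens to 92 mm and grips with 3 to 60 N. Pads are 20 mm wide; open, the fingers measure 128 mm over their backs; the gripper's body (75 mm by 189 mm) begins 69 mm behind the grasp point.
Start: joints at [-1.393, 0.158, 1.597, -0, 1.386, -0.21], TCP at [0.217, -0.532, 0.215] pointing down, gripper open.
Joint ranges: [-2.91, 2.91], [-0.94, 2.29], [0.18, 2.7], [-1.29, 4.43], [0.17, 2.64], [-3, 3]. Speed limits (rad/s): [2.57, 2.57, 3.14, 3.14, 3.14, 3.14].

## Interface

Orientations are given as a unit quaternion [x, y, z, w].
In Python, from station import goto, move_l, set_joints, gripper_open, grasp, wait, inverse_kinematics, sense, read_camera, Unreachable, hand_in, trace, mark_of gives the robot as it stands. Calls block until the motion is done:
- goto(position, orientation): joint-space move of the TCP to a pose.
- move_l(position, rotation=None, feed=0.15): straight line of the TCP; rotation=None keeps the orientation; feed is the mean speed in m/s.
- set_joints(angles): joint-space move.
- gripper_open() and grasp(squeeze=None): open the fingers fully, or close them until they stop; squeeze is the grip in N (None keeps the last).
- wait(seconds).
- inverse_kinematics(position, orientation): joint angles nearest the present ones, or None.
- sense(): the state.
- read_camera(name): name is "scene" or "side" or "wrist"; returns a dict with "frame" (480x640x3 uint8, red, green, blue), "K" (3x3 intrinsics, pixels), "rvec" (rotation vector, rad) and "tvec" (3), from world to camera coordinates, as OpenCV has them; the wrist camera has in their place "T_tool_cam" (4x4, takes a point from camera to tool coordinates, whose origin is the TCP and whose axes are the flange's). Camera axes: x right, y down, z forward; pixel columns grow to the right and rows downward; lengths in m; the calibration is good to about 2 mm. The wrist camera is an equidistant fisheye: a pixel r from the principal point sees the ray r / f radians off the axis. A picture is of the moment at which its call begins: read the wrist's pose just before it. There is no depth.
A pose or a line that the arm cannot do raises Unreachable and nothing moves.
- hand_in(): hands the job in; it is judged then, once.
Trained networks look in the newest picture that a camera, given by its name, has taken for a name from the list of things; names that differ only in an ending like _2 or _b are one class to them, and where a whole thing is asked for, a point or a joint stands for the part that bears it (a point fixed in the world has none). Each returns a list of dicts, best first, with "conf" (0 to 1); they miss things now and then, are a little off and sometimes report something else, mostly with a low value. They report only what shows in the picture. A call takes as long as a camera call.
- trace(thing, camera): "region" (480x640 bool, what is visible of it) and "centre" ([column, row] in pixels, amid what is visible of it).
- mark_of(thing, camera): "centre" ([column, row] in pixels: a listed point, or the origin of a listed thing).
The state is a dict: "time": time; "joints": joint angles; "joint_vel": joint speeds; "joint_torque": joint torques, N m; "ee_pos": TCP position; "tool_rot": TCP orientation; "ft_force": force on the tool from outside, world axes, zero at the start; "moment": the same for the moment, N m; "grip_width": opening from 0.0 (shut) to 1.0 (fully open); "grip_force": force on a finger pad.
Only numpy, scipy, OpenCV 4.12 (cv2) and the standard library are available. Lean on these libraries where they do the work, as an engineer would, in place of code of your own. Each camera call takes 0.05 s, during which the arm holds its last target. There are 200 camera calls.

## Task

Take the long pole with the orange hook from its rest, drop its hook down into the orange ring eye on the chamber's open vent flap and swing the flap fully shut with it. Then lift the hook out and lay the pole back on its own rest. Do not touch the chamber or its flap with the arm or gripper, and leave the scraper with the blue blade where it lies.

Things in the scene. Friction and masses are not known exactly. Their poses are not given: they have to be found in the camera images.
- pole_mid (a point): Middle of the hook pole (its centre of length, on its axis), the place to grip: a black rubber sleeve 90 mm long, 22 mm wide and 22 mm high. The pole is a straight square aluminium bar, 18 by 18 mm and about 400 mm long, 0.25 kg, lying level on two saddles with its axis about 80 mm above the table; the space under the sleeve is free down to 10 mm above the table. x runs along the pole towards the hook, z up.
- hook_tip (a point): Lower tip of the pole's orange hook, a round peg 10 mm thick bent straight down at the pole's front end: the tip is 200 mm ahead of pole_mid along the pole's x and 55 mm below the pole's axis.
- ring_eye (a point): Centre of the orange ring eye on the vent flap, about 235 mm above the table. The ring lies level, so the hook enters from straight above: hole 30 mm across, ring bar 8 mm thick (ring 46 mm over all). It stands above the flap's and chamber's top (top of the flap 200 mm, of the chamber 210 mm, up to 215 mm with its frame), 34 mm in front of the flap's plane, and is carried round with the flap. Below and inside the hole there is free space for 35 mm of hook.
- flap_hinge (a point): Point on the flap's upright hinge axis, at the height of ring_eye, 154 mm level distance from it. The ring goes round this axis as the flap moves.
- flap (a joint): Opening angle of the vent flap (rad), a grey upright panel 170 mm wide and 130 mm high with a blue field, hinged along its left edge as seen from the robot. 0 is shut flat against the chamber's front (a hard stop); it starts about 0.7 to 1.15, its free edge standing out towards the robot. Closing turns it anticlockwise seen from above. The hinge is stiff (about 1 N at the ring) and stays where it is left.
- pole_rest_seat (a point): Where pole_mid belongs on the pole's own rest, a fixed white stand with two saddles 110 mm either side of this point along its x; 80 mm above the table. Each saddle is a 26 mm wide floor between walls that flare out to about 55 mm at 100 mm above the table. x is the direction of the hook when the pole lies on it.
- scraper_mid (a point): Middle of the other long tool, the litter scraper, to be left alone: the same bar, sleeve and kind of rest, but with a flat blue blade in place of the hook, lying beside the hook pole.
- chamber: The rearing chamber, a fixed white box 200 mm deep (x), 360 mm wide (y) and 210 mm high, its origin at the centre of its underside; x points from its front with the flap to its back, so the front faces the robot.

How it is judged:
On the way, in this order (a step that is already met when the one before it is completed fails the run):
1. the hook stands in the ring eye while the flap is still open (horizontal distance between hook_tip and ring_eye below 0.018 m and z of hook_tip in the frame of ring_eye below -0.008 m and value of joint flap above 0.3 rad), for 0.1 s.
2. the flap is swung shut with the hook in the ring eye (horizontal distance between hook_tip and ring_eye below 0.018 m and z of hook_tip in the frame of ring_eye below -0.008 m and value of joint flap below 0.12 rad), for 0.1 s.
At the end, for the whole second after the job is handed in: The flap is shut (within 0.13 rad of its stop) and the pole lies on its own rest, its middle within 30 mm of the seat and 10 mm of its height, within 10 degrees of the rest's direction, the hook at the same end as before and pointing down (value of joint flap below 0.13 rad and horizontal distance between pole_mid and pole_rest_seat below 0.03 m and z of pole_mid in the frame of pole_rest_seat between -0.01 and 0.01 m and x of hook_tip in the frame of pole_rest_seat above 0.1 m and angle between the x axis of pole_mid and the x axis of pole_rest_seat, either way round below 0.17 rad and angle between pole_mid's own z axis and vertical below 0.25 rad); the robot touches nothing.
It fails at once if the arm or gripper touches the chamber or its flap (contact force between any of the fingers, the arm and chamber above 2 N).
It fails at once if the scraper is shifted by more than 30 mm (distance of scraper_mid from where it was at the start of the episode above 0.03 m).
It also fails if it takes over 53 s, if anything falls off the work surface, if the arm or the gripper's body presses on something with over 40 N, if the wrist force passes 120 N, or if a joint passes its speed limit or range.

## Working session

There is one attempt and no reset: what is moved stays moved. The work goes in short steps, each a Python script; the robot and the scene stay as the last script left them, time stands still between calls to the robot, and variables do not carry over. Pictures are saved under pics/ and viewed, at most 10 in all, crops included, and the job is handed in when it is done.

```bash
mkdir -p pics
cat > h.py <<'E'
import numpy as np, cv2
from station import *
from scipy.spatial.transform import Rotation as R
def ray(cam,px,c,s=None):
    K=c["K"]
    if cam=="wrist":
        u=(px[0]-K[0][2])/K[0][0];v=(px[1]-K[1][2])/K[1][1];r=np.hypot(u,v)
        d=np.array([u/r*np.sin(r),v/r*np.sin(r),np.cos(r)]) if r>1e-9 else np.array([0,0,1.])
        T=np.array(c["T_tool_cam"]);Rt=R.from_quat(s["tool_rot"]).as_matrix()
        return Rt@T[:3,3]+s["ee_pos"], Rt@T[:3,:3]@d
    Rm=cv2.Rodrigues(np.array(c["rvec"],float))[0];t=np.array(c["tvec"],float).ravel()
    return -Rm.T@t, Rm.T@np.array([(px[0]-K[0][2])/K[0][0],(px[1]-K[1][2])/K[1][1],1])
def atz(o,d,z): return o+d*(z-o[2])/d[2]
def tri(rs):
    A=0;b=0
    for o,d in rs:
        d=d/np.linalg.norm(d);P=np.eye(3)-np.outer(d,d);A=A+P;b=b+P@o
    return np.linalg.solve(A,b)
def snap(cam,fn=None):
    s=sense();c=read_camera(cam)
    if fn: cv2.imwrite("pics/"+fn,c["frame"][:,:,::-1])
    return s,c
E
python3 - <<'E'
from h import *
np.set_printoptions(precision=3,suppress=True)
Z=dict(pole_mid=.08,hook_tip=.025,ring_eye=.235,flap_hinge=.235,pole_rest_seat=.08,scraper_mid=.08,chamber=0)
S={}
for cam in ["scene","side","wrist"]:
    s,c=snap(cam,cam+"0.png"); S[cam]=(s,c)
    for n,z in Z.items():
        for m in mark_of(n,cam)[:3]:
            o,d=ray(cam,m["centre"],c,s); print(cam,n,round(m["conf"],2),np.array(m["centre"]),atz(o,d,z))
            
print(sense()["time"])
E
```

```text
scene pole_mid 0.68 [163.4 291.3] [ 0.585 -0.308  0.08 ]
scene hook_tip 0.58 [272.1 302.2] [ 0.594 -0.111  0.025]
scene ring_eye 0.85 [394.7 181.2] [0.533 0.136 0.235]
scene flap_hinge 0.73 [459.7 223.7] [0.675 0.21  0.235]
scene pole_rest_seat 0.71 [168.8 289.7] [ 0.582 -0.298  0.08 ]
scene chamber 0.88 [401.7 365.4] [0.767 0.103 0.   ]
side pole_mid 0.67 [352.1 185.2] [ 0.582 -0.306  0.08 ]
side pole_mid 0.6 [244.2 293.4] [0.714 0.107 0.08 ]
side hook_tip 0.64 [320.3 252.1] [ 0.605 -0.105  0.025]
side ring_eye 0.74 [322.1 281.1] [0.525 0.139 0.235]
side flap_hinge 0.82 [240.3 292.4] [0.662 0.211 0.235]
side pole_rest_seat 0.78 [351.3 183.5] [ 0.586 -0.311  0.08 ]
side scraper_mid 0.67 [412.8 210.8] [ 0.412 -0.26   0.08 ]
1.2
```

```bash
sleep 1; python3 -c "
import cv2,numpy as np
" ; ls pics
```

```text
scene0.png
side0.png
wrist0.png
```

View pics/scene0.png

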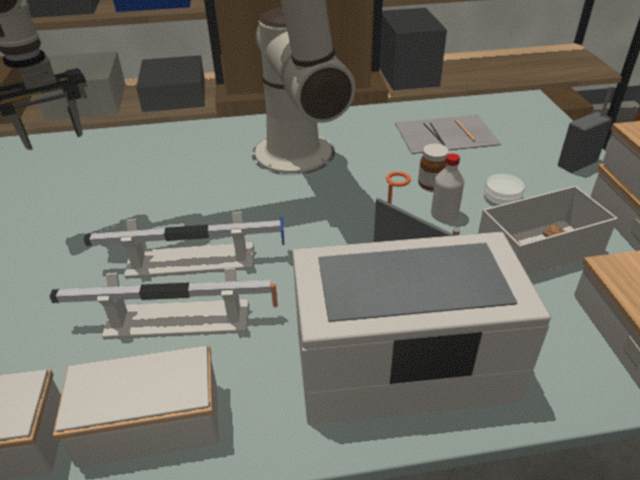

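View pics/side0.png

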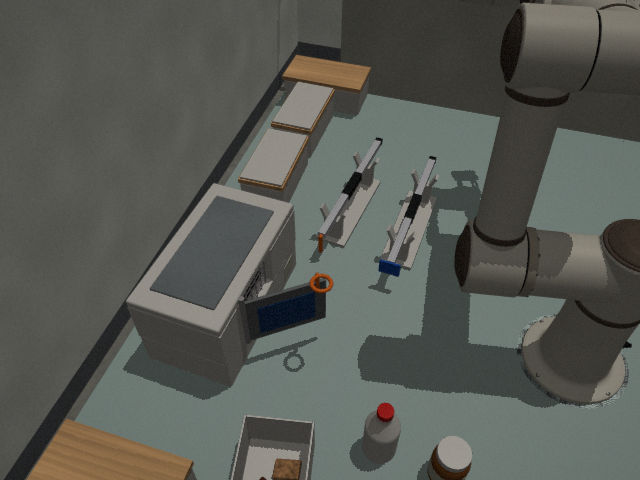

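The scene shows the hook pole (sleeve at 163,291; hook 274,293) lying behind the scraper (187,232). The ring eye is at 398,179 on the open flap. The side view agrees, with the hook at 320,243, the ring at 321,283 and the hinge at about 245,300. The networks' points match in both views. Next I go above the pole and look from close by.

```bash
cat >> h.py <<'E'
np.set_printoptions(precision=4,suppress=True)
def quat(yaw,sgn):  # pole direction yaw; tool x = sgn*pole dir, z down
    x=sgn*np.array([np.cos(yaw),np.sin(yaw),0]);z=np.array([0,0,-1.]);return R.from_matrix(np.c_[x,np.cross(z,x),z]).as_quat()
E
python3 - <<'E'
from h import *
yaw=np.deg2rad(86)
best=None
for sg in (1,-1):
    js=[inverse_kinematics(p,quat(yaw,sg)) for p in ([.584,-.307,.26],[.51,-.06,.3],[.62,-.14,.26])]
    print(sg,js)
    if all(j is not None for j in js):
        m=max(abs(j[5]) for j in js)
        if best is None or m<best[0]: best=(m,sg)
sg=best[1]; print("sg",sg)
goto([.584,-.307,.28],quat(yaw,sg))
rays={}
Z=dict(pole_mid=.08,hook_tip=.025,ring_eye=.235,flap_hinge=.235,pole_rest_seat=.08,scraper_mid=.08)
for cam in ["scene","side","wrist"]:
    s,c=snap(cam,cam+"1.png")
    for n in Z:
        for m in mark_of(n,cam)[:2]:
            r=ray(cam,m["centre"],c,s); print(cam,n,round(m["conf"],2),np.array(m["centre"]),atz(*r,Z[n]))
            rays.setdefault(n,{}).setdefault(cam,r)
for n in rays:
    if len(rays[n])>1: print(n,tri(rays[n].values()))
print(s["ee_pos"],s["joints"],s["time"])
E
```

```text
1 [array([-0.6667,  0.353 ,  1.276 , -0.    ,  1.5126, -0.5969]), array([-0.3528, -0.0476,  1.6444, -0.    ,  1.5448, -0.283 ]), array([-0.4119,  0.2892,  1.3549, -0.    ,  1.4975, -0.342 ])]
-1 [array([-0.6667,  0.353 ,  1.276 , -0.    ,  1.5126,  2.5447]), array([-0.3528, -0.0476,  1.6444, -0.    ,  1.5448,  2.8586]), array([-0.4119,  0.2892,  1.3549, -0.    ,  1.4975,  2.7995])]
sg 1
scene pole_mid 0.96 [161.7 290.5] [ 0.5821 -0.3109  0.08  ]
scene pole_mid 0.63 [190.7 231.2] [ 0.4125 -0.2608  0.08  ]
scene hook_tip 0.79 [274.7 303. ] [ 0.5975 -0.106   0.025 ]
scene ring_eye 0.86 [398.9 180.8] [0.5332 0.1442 0.235 ]
scene ring_eye 0.39 [273.5 306.3] [ 0.8088 -0.1127  0.235 ]
scene flap_hinge 0.69 [455.3 222.2] [0.6703 0.2039 0.235 ]
scene pole_rest_seat 0.59 [171.2 291.1] [ 0.5868 -0.2934  0.08  ]
scene scraper_mid 0.61 [185.6 230.4] [ 0.4079 -0.2714  0.08  ]
side pole_mid 0.86 [351.3 185.5] [ 0.5839 -0.3038  0.08  ]
side hook_tip 0.84 [323.5 254.8] [ 0.5953 -0.0988  0.025 ]
side ring_eye 0.85 [321.8 283. ] [0.5237 0.1434 0.235 ]
side flap_hinge 0.64 [243.4 291.8] [0.6572 0.2079 0.235 ]
side pole_rest_seat 0.6 [353.7 186.2] [ 0.5772 -0.3031  0.08  ]
side scraper_mid 0.63 [411.6 207.2] [ 0.4175 -0.2721  0.08  ]
wrist pole_mid 0.62 [324.2 213.4] [ 0.5853 -0.3041  0.08  ]
wrist ring_eye 0.38 [321.5 207.9] [ 0.5857 -0.2734  0.235 ]
wrist pole_rest_seat 0.77 [325.3 208.6] [ 0.5867 -0.2993  0.08  ]
wrist scraper_mid 0.55 [165.  196.4] [ 0.4173 -0.2719  0.08  ]
pole_mid [ 0.5844 -0.3068  0.0797]
hook_tip [ 0.5956 -0.1044  0.021 ]
ring_eye [ 0.5736 -0.0206  0.2323]
flap_hinge [0.6607 0.2059 0.2288]
pole_rest_seat [ 0.5824 -0.2984  0.0792]
scraper_mid [ 0.4173 -0.2703  0.0842]
[ 0.584 -0.307  0.28 ] [-0.6667  0.3461  1.246   0.      1.5495 -0.5969] 3.5
```

View pics/wrist1.png

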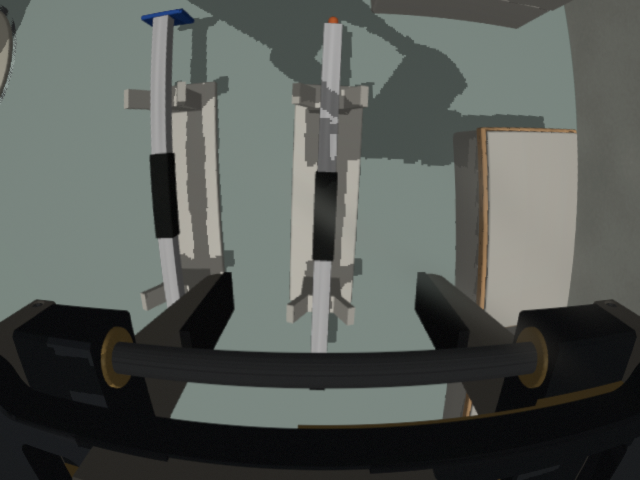

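The wrist view shows the pole's bar from (333,25) at the hook to (319,345). The sleeve spans rows 172–261 around (325,216), and the scraper is well to the left at (165,196). I take the axis from these pixels and grip.

Run:
```python
from h import *
s,c=snap("wrist")
P=lambda u,v,z: atz(*ray("wrist",(u,v),c,s),z)
a=P(333,30,.089);b=P(319,345,.089);m1=P(327,173,.091);m2=P(323.5,261,.091)
d=(a-b)[:2];yaw=np.arctan2(d[1],d[0]);mid=(m1+m2)/2
print(a,b,m1,m2,mid,np.linalg.norm(m1-m2),np.degrees(yaw))
assert abs(np.degrees(yaw)-86)<6 and np.linalg.norm(mid[:2]-[.584,-.306])<.012
q=quat(yaw,1)
np.save("pole.npy",[mid[0],mid[1],yaw])
goto([mid[0],mid[1],.16],q)
move_l([mid[0],mid[1],.061],feed=.1)   # grasp point 19 mm behind TCP -> z 0.080
grasp(50); s=sense(); print(s["grip_width"],s["grip_force"],s["ft_force"])
move_l([mid[0],mid[1],.18],feed=.12); move_l([mid[0],mid[1],.31],feed=.2)
s=sense(); print(s["grip_width"],s["grip_force"],s["ft_force"],s["time"],s["ee_pos"])
R_=[]
for cam in ["scene","side"]:
    s,c=snap(cam,cam+"2.png")
    for n in ["ring_eye","hook_tip","pole_mid","chamber","flap_hinge"]:
        for m in mark_of(n,cam)[:2]:
            z=dict(ring_eye=.235,flap_hinge=.235,hook_tip=.274,pole_mid=.329,chamber=0)[n]
            print(cam,n,round(m["conf"],2),np.array(m["centre"]),atz(*ray(cam,m["centre"],c,s),z))
```

```text
[ 0.6068 -0.1205  0.089 ] [ 0.5692 -0.4493  0.089 ] [ 0.5909 -0.2628  0.091 ] [ 0.5812 -0.3509  0.091 ] [ 0.5861 -0.3069  0.091 ] 0.08862051579484466 83.4798045092215
0.2367360891780767 50.00014007091522 [-1.2261  0.7473  1.4738]
0.2367189702490983 49.9984610080719 [-0.2343 -0.1868 -2.9424] 8.5917 [ 0.5855 -0.3065  0.308 ]
scene ring_eye 0.56 [400.3 182.2] [0.5381 0.1456 0.235 ]
scene hook_tip 0.61 [261.7 196.8] [ 0.5936 -0.1093  0.274 ]
scene pole_mid 0.95 [133.1 181.6] [ 0.5946 -0.3049  0.329 ]
scene chamber 0.64 [167.5 292.5] [ 0.5045 -0.3193 -0.    ]
scene chamber 0.61 [402.  364.5] [0.7649 0.1041 0.    ]
scene flap_hinge 0.86 [456.7 221.1] [0.6678 0.2072 0.235 ]
side ring_eye 0.64 [322.8 284.4] [0.5209 0.146  0.235 ]
side hook_tip 0.57 [318.7 176.3] [ 0.6086 -0.1023  0.274 ]
side pole_mid 0.7 [356.8 104. ] [ 0.5823 -0.3067  0.329 ]
side flap_hinge 0.92 [239.1 289.3] [0.6671 0.2049 0.235 ]
```

Gripped on the sleeve, and the hook sits where geometry says it should. Now I move it above the ring and look at both together.

Run:
```python
from h import *
x,y,yaw=np.load("pole.npy"); d=np.array([np.cos(yaw),np.sin(yaw)])
ring=np.array([.530,.142])
g=ring-.2*d
move_l([*g,.325],feed=.2)
wait(.3)
s=sense(); print(s["ee_pos"],s["time"])
crops=[]
for cam in ["scene","side"]:
    s,c=snap(cam); tip=s["ee_pos"]+[.2*d[0],.2*d[1],-.036]
    for n,z in dict(ring_eye=.235,hook_tip=tip[2]).items():
        for m in mark_of(n,cam)[:2]: print(cam,n,round(m["conf"],2),np.array(m["centre"]),atz(*ray(cam,m["centre"],c,s),z))
    Rm=np.array(c["rvec"],float);t=np.array(c["tvec"],float)
    f=c["frame"][:,:,::-1].copy()
    pr=lambda p: cv2.projectPoints(np.array(p,float).reshape(-1,1,3),Rm,t,np.array(c["K"],float),None)[0].reshape(-1,2)
    print(cam,"proj tip,ring",pr([tip,[*ring,.235]]))
    hsv=cv2.cvtColor(f,cv2.COLOR_BGR2HSV);mk=cv2.inRange(hsv,(3,130,60),(18,255,255))
    n,l,st,ce=cv2.connectedComponentsWithStats(mk); print([(st[i].tolist(),ce[i].round(1).tolist()) for i in range(1,n) if st[i][4]>15])
    u,v=pr([[*ring,.25]])[0].astype(int); u0=max(0,u-60);v0=max(0,v-60)
    cr=f[v0:v0+120,u0:u0+100]; print("crop",u0,v0,cr.shape)
    crops.append(cv2.resize(cr,(400,480),interpolation=cv2.INTER_NEAREST))
cv2.imwrite("pics/both.png",np.hstack(crops))
```

```text
[ 0.5073 -0.0571  0.3248] 10.9583
scene ring_eye 0.83 [398.8 177.9] [0.5238 0.1466 0.235 ]
scene hook_tip 0.59 [400.  153.1] [0.5252 0.1446 0.2888]
scene proj tip,ring [[399.1011 154.6393]
 [397.2581 179.9738]]
[([635, 108, 5, 13, 33], [637.7, 115.5]), ([399, 125, 6, 29, 103], [401.7, 138.5]), ([421, 158, 26, 12, 158], [432.4, 164.0]), ([386, 171, 25, 32, 253], [395.9, 181.5])]
crop 337 113 (120, 100, 3)
side ring_eye 0.68 [320.7 279.5] [0.5283 0.136  0.235 ]
side ring_eye 0.58 [320.3 264.9] [0.54   0.1017 0.235 ]
side hook_tip 0.69 [319.8 262.8] [0.5287 0.1402 0.289 ]
side proj tip,ring [[318.8472 263.3237]
 [318.8671 281.6576]]
[([316, 240, 7, 25, 121], [318.6, 251.1]), ([310, 273, 23, 20, 261], [320.4, 282.9]), ([273, 459, 27, 21, 439], [286.4, 468.9])]
crop 258 216 (120, 100, 3)
```

View pics/both.png

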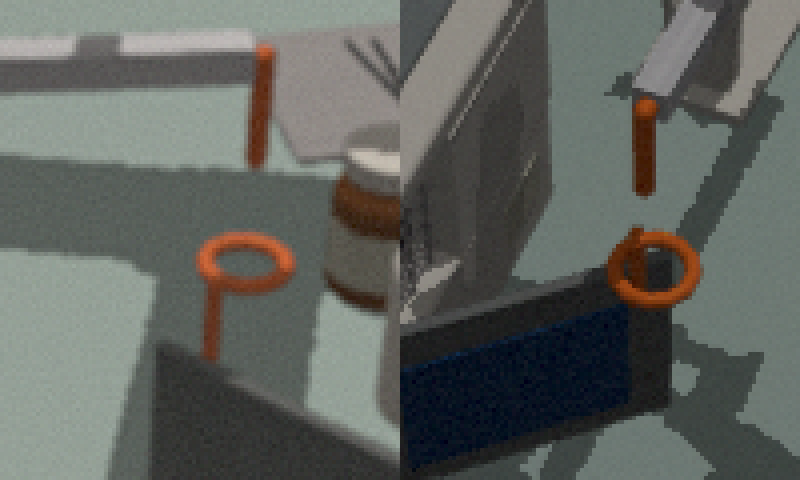

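The crops show the ring centre at about (398.5,178.6) in scene and (321.8,283.4) in side. The hook tip is at about (401.2,154) and (319.2,264). I triangulate both and correct by the difference.

Run:
```python
from h import *
s,c1=snap("scene"); s,c2=snap("side")
ring=tri([ray("scene",(398.5,178.6),c1),ray("side",(321.8,283.4),c2)])
tip=tri([ray("scene",(401.2,154),c1),ray("side",(319.2,264),c2)])
print(ring,tip,s["ee_pos"])
for px,z in (((398.5,178.6),.235),((401.2,154),.289)): print(atz(*ray("scene",px,c1),z))
for px,z in (((321.8,283.4),.235),((319.2,264),.289)): print(atz(*ray("side",px,c2),z))
```

```text
[0.524  0.1451 0.2345] [0.5291 0.1449 0.2898] [ 0.5073 -0.0567  0.325 ]
[0.526  0.1454 0.235 ]
[0.5289 0.1458 0.289 ]
[0.5234 0.1443 0.235 ]
[0.5289 0.1433 0.289 ]
```

```bash
cat >> h.py <<'E'
OFF=np.array([.0218,.2016])   # tip xy - TCP xy
RING=np.array([.5243,.1450]); HINGE=np.array([.6662,.2062])
E
python3 - <<'E'
from h import *
g=RING-OFF
move_l([*g,.325],feed=.05); wait(.3)
f0=sense()["ft_force"]
for z in (.29,.268,.258,.249):
    move_l([*g,z],feed=.06); f=sense()["ft_force"]-f0; print(z,f)
    if np.linalg.norm(f)>8: print("contact");break
wait(.2)
s=sense();print(s["ee_pos"],s["ft_force"]-f0,s["time"],np.array(f0))
crops=[]
for cam,(u,v) in dict(scene=(398,170),side=(320,272)).items():
    s,c=snap(cam); f=c["frame"][:,:,::-1]
    crops.append(cv2.resize(f[v-50:v+50,u-40:u+40],(400,500),interpolation=cv2.INTER_NEAREST))
cv2.imwrite("pics/in.png",np.hstack(crops))
E
```

```text
0.29 [-0.0432 -0.1302  0.0349]
0.268 [ 0.1127  0.9447 -0.485 ]
0.258 [-0.4903  0.8757  0.6121]
0.249 [0.465  0.4351 0.775 ]
[ 0.5026 -0.0567  0.2493] [ 0.5884  1.4797 -0.7358] 13.975 [-0.1864 -0.4309 -3.1985]
```

View pics/in.png

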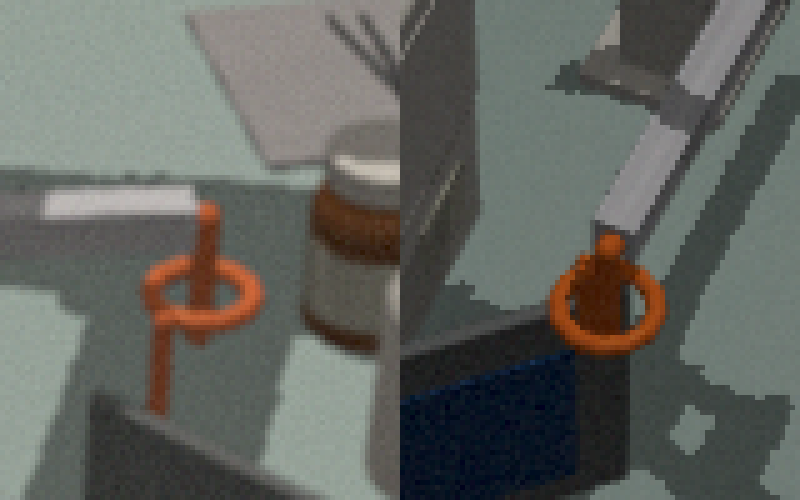

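The hook stands in the ring in both views, with its tip showing below the ring in the scene crop. Now I swing the flap along the arc while watching the force.

Run:
```python
from h import *
v=RING-HINGE
f0=sense()["ft_force"]
def at(a):
    ca,sa=np.cos(a),np.sin(a); return HINGE+np.array([ca*v[0]-sa*v[1],sa*v[0]+ca*v[1]])
a=0; hit=False; n=0
while a<1.25:
    a+=.10 if a<.69 else .035
    move_l([*(at(a)-OFF),.249],feed=.1 if a<.75 else .06)
    f=sense()["ft_force"]-f0; r=at(a)-HINGE; t=np.array([-r[1],r[0]])/np.linalg.norm(r)
    ft=-(f[:2]@t); print(round(a,3),round(ft,1),f)
    if ft>9 or np.linalg.norm(f)>18: break
np.save("a.npy",a); wait(.2)
s=sense();print(s["ee_pos"],s["ft_force"]-f0,s["time"])
p=np.array([*at(a),.25]); crops=[]
for cam in ["scene","side"]:
    s,c=snap(cam); f=c["frame"][:,:,::-1]
    for n_ in ("ring_eye","hook_tip"):
        for m in mark_of(n_,cam)[:1]: print(cam,n_,round(m["conf"],2),atz(*ray(cam,m["centre"],c,s),.235 if n_=="ring_eye" else .213))
    u,w=cv2.projectPoints(p.reshape(1,1,3),np.array(c["rvec"],float),np.array(c["tvec"],float),np.array(c["K"],float),None)[0].ravel().astype(int)
    u=np.clip(u,80,560);w=np.clip(w,100,380)
    crops.append(cv2.resize(f[w-100:w+100,u-80:u+80],(400,500)))
cv2.imwrite("pics/shut.png",np.hstack(crops))
```

```text
0.1 0.5 [-0.2861  0.3754  0.6155]
0.2 0.7 [-0.6278  0.4352  0.751 ]
0.3 0.3 [0.0874 0.5307 0.9093]
0.4 0.9 [-1.1331  0.188   0.9421]
0.5 0.3 [-0.3041  0.0588  0.6573]
0.6 -0.4 [ 0.3715 -0.1606  0.7493]
0.7 1.5 [-1.2206  0.9922  0.653 ]
0.735 -0.3 [ 0.399   0.2582 -0.3931]
0.77 -0.2 [0.5091 0.6946 0.5493]
0.805 0.3 [-0.2893  0.1383  0.6072]
0.84 0.3 [-0.51   -0.5538  0.7457]
0.875 0.6 [-0.7543 -0.3226  0.392 ]
0.91 -1.0 [1.0244 0.0298 1.2235]
0.945 3.7 [-3.5757  1.1236  1.2569]
0.98 6.1 [-5.6629  2.8755  0.6874]
1.015 8.0 [-7.5572  3.4724  1.1843]
1.05 8.2 [-7.6342  5.006   1.048 ]
1.085 7.9 [-7.5467  4.7202  0.3483]
1.12 8.2 [-8.0261  5.1349 -0.6148]
1.155 9.9 [-9.8473  5.8138  0.5663]
[ 0.6405 -0.1476  0.2472] [-8.9326  5.8817 -0.6116] 19.6833
scene ring_eye 0.75 [0.6288 0.0585 0.235 ]
scene hook_tip 0.93 [0.6209 0.0513 0.213 ]
side ring_eye 0.56 [0.6201 0.0664 0.235 ]
side hook_tip 0.88 [0.6294 0.061  0.213 ]
```

View pics/shut.png

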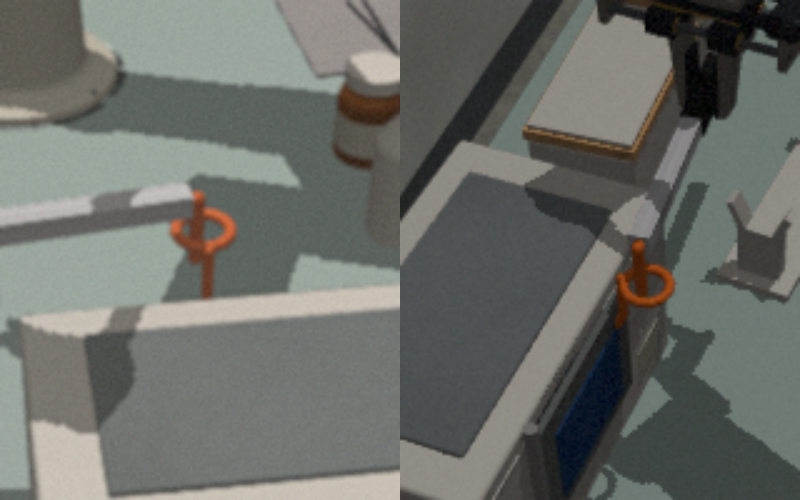

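The flap is shut flat against the chamber and the hook is still in the ring, but the pole is now loaded sideways. I back off to unload it, then see where the hook stands.

Run:
```python
from h import *
v=RING-HINGE
def at(a):
    ca,sa=np.cos(a),np.sin(a); return HINGE+np.array([ca*v[0]-sa*v[1],sa*v[0]+ca*v[1]])
f0=np.array([0.2,.6,-3.5])
for a in (1.08,1.03,.98):
    move_l([*(at(a)-OFF),.249],feed=.08); wait(.15)
    s=sense(); print(a,s["ft_force"]-f0,s["ee_pos"],s["grip_width"])
crops=[]
for cam,z in (("scene",.213),("side",.213)):
    s,c=snap(cam); f=c["frame"][:,:,::-1]
    u,w=cv2.projectPoints(np.array([[[*at(.93),.25]]]),np.array(c["rvec"],float),np.array(c["tvec"],float),np.array(c["K"],float),None)[0].ravel().astype(int)
    print(cam,"crop origin",u-40,w-50)
    crops.append(cv2.resize(f[w-50:w+50,u-40:u+40],(400,500),interpolation=cv2.INTER_NEAREST))
cv2.imwrite("pics/unl.png",np.hstack(crops))
s,c=snap("wrist","wristpole.png")
print(s["time"])
```

```text
1.08 [-5.2934  4.6988 -0.5693] [ 0.6301 -0.1475  0.2479] 0.2479059370321236
1.03 [-2.5492  4.034  -0.8967] [ 0.6234 -0.1472  0.2484] 0.24367370368687427
0.98 [-0.3139  0.1723 -0.5009] [ 0.6166 -0.1476  0.2493] 0.23688725554973342
scene crop origin 323 160
side crop origin 244 182
21.325
```

View pics/unl.png

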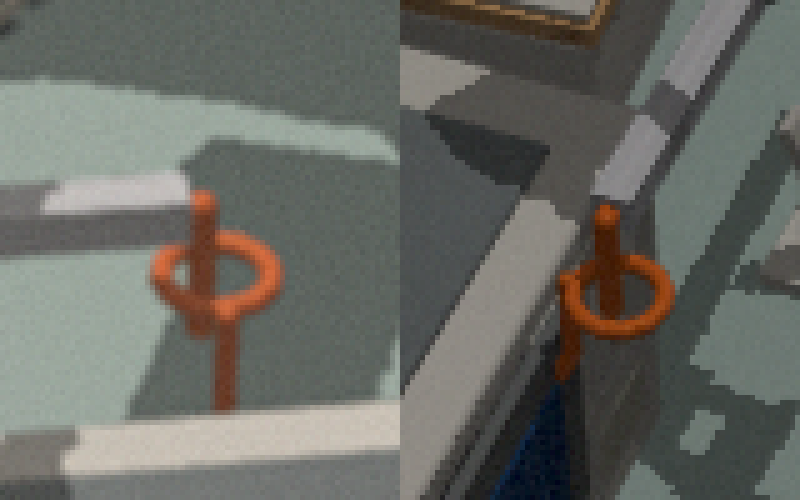

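View pics/wristpole.png

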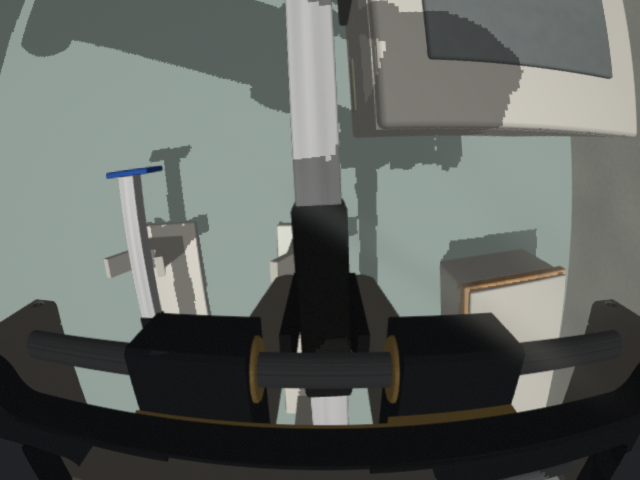

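Unloaded: the force is near zero and the grip is seated flat again. The flap stays shut and the hook stands free in the hole (scene peg x 203 against ring 152–282 in the crop). I lift it out and measure the pole's yaw in the hand.

Run:
```python
from h import *
x,y,yaw=np.load("pole.npy")
s=sense();e=np.array(s["ee_pos"]);f0=np.array(s["ft_force"])
for z in (.262,.28,.315):
    move_l([e[0],e[1],z],feed=.08); print(z,sense()["ft_force"]-f0)
s,c=snap("wrist")
P=lambda u,v,z: atz(*ray("wrist",(u,v),c,s),z)
zt=s["ee_pos"][2]+.019+.009
a=P(309,2,zt);b=P(316.5,155,zt);k=P(319,208,zt+.002)
yw=np.degrees(np.arctan2((a-b)[1],(a-b)[0])); print("pole yaw now",yw,"tool",np.degrees(yaw)); 
q=R.from_quat(s["tool_rot"]).as_matrix(); dd=np.array([np.cos(np.radians(yw)),np.sin(np.radians(yw))])
fr=k[:2]-.045*dd; print("sleeve front",k,"mid",fr,"ee",s["ee_pos"],"mid-ee along/across",(fr-s["ee_pos"][:2])@dd)
crops=[]
for cam in ("scene","side"):
    s,c=snap(cam)
    for n in ("ring_eye","hook_tip","pole_mid"):
        z=dict(ring_eye=.235,hook_tip=.279,pole_mid=.334)[n]
        for m in mark_of(n,cam)[:1]: print(cam,n,round(m["conf"],2),np.array(m["centre"]),atz(*ray(cam,m["centre"],c,s),z))
print(s["time"])
```

```text
0.262 [-1.2811  0.3846 -0.257 ]
0.28 [-0.3576 -0.772   0.6922]
0.315 [-0.725  -0.5561 -0.194 ]
pole yaw now 86.1755142090312 tool 83.4798045092215
sleeve front [ 0.6206 -0.1021  0.3453] mid [ 0.6176 -0.147 ] ee [ 0.6165 -0.1477  0.3153] mid-ee along/across 0.0007570696629595965
scene ring_eye 0.66 [366.6 216.7] [0.6286 0.0622 0.235 ]
scene hook_tip 0.57 [360.5 193.7] [0.6219 0.052  0.279 ]
scene pole_mid 0.87 [237.1 178. ] [ 0.6223 -0.1444  0.334 ]
side ring_eye 0.84 [289.7 239.5] [0.6193 0.0567 0.235 ]
side hook_tip 0.71 [285.8 222.1] [0.6272 0.0525 0.279 ]
side pole_mid 0.6 [322.5 141.5] [ 0.6138 -0.1454  0.334 ]
22.9083
```

Run:
```python
from h import *
x,y,yaw=np.load("pole.npy")
q=quat(yaw-np.radians(3),1)
move_l([x,y,.315],q,feed=.15); wait(.3)
f0=np.array(sense()["ft_force"])
for z in (.13,.09,.075,.067,.063):
    move_l([x,y,z],q,feed=.15 if z>.1 else .06); f=sense()["ft_force"]-f0; print(z,f)
    if np.linalg.norm(f)>15: print("stop"); break
s,c=snap("wrist","down.png"); print(s["ee_pos"],s["time"])
for cam in ("scene","side"):
    s,c=snap(cam)
    for n in ("pole_mid","hook_tip"):
        for m in mark_of(n,cam)[:1]: print(cam,n,round(m["conf"],2),atz(*ray(cam,m["centre"],c,s),.08 if n=="pole_mid" else .025))
```

```text
0.13 [ 0.0224  0.2914 -0.1485]
0.09 [ 0.3482 -0.9759 -0.5231]
0.075 [ 0.2958  0.0492 -0.3877]
0.067 [-0.3476 -1.0597  0.1858]
0.063 [-0.3199 -0.6927 -1.4392]
[ 0.5859 -0.3067  0.0627] 27.775
scene pole_mid 0.8 [ 0.5868 -0.304   0.08  ]
scene hook_tip 0.92 [ 0.6011 -0.1118  0.025 ]
side pole_mid 0.96 [ 0.5844 -0.3142  0.08  ]
```

View pics/down.png

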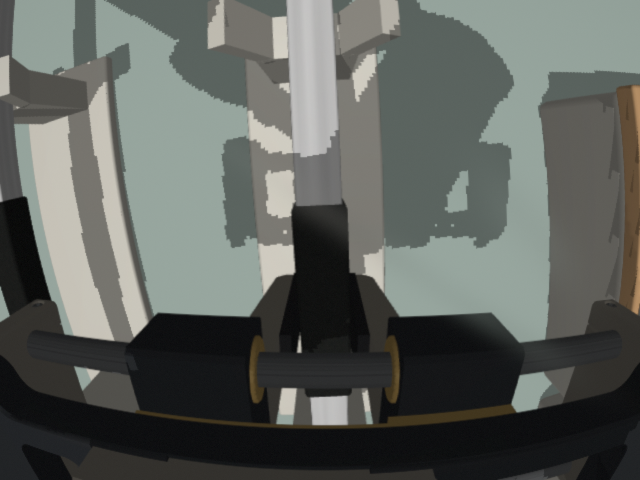

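The bar lies between the front saddle's walls (bar at column 312, walls at 250–365), in line with the stand. I set it down the last 2 mm, release, retreat and check.

Run:
```python
from h import *
x,y,yaw=np.load("pole.npy")
move_l([x,y,.0615],feed=.04)
gripper_open(); wait(.2)
move_l([x,y,.16],feed=.12); move_l([x,y,.28],feed=.25); wait(.2)
s,c=snap("wrist","end_wrist.png")
for n in ("pole_mid","pole_rest_seat","scraper_mid"):
    for m in mark_of(n,"wrist")[:1]: print("wrist",n,round(m["conf"],2),atz(*ray("wrist",m["centre"],c,s),.08))
im=[c["frame"]]
for cam in ("scene","side"):
    s,c=snap(cam)
    im.append(c["frame"])
    for n,z in dict(pole_mid=.08,hook_tip=.025,ring_eye=.235,scraper_mid=.08).items():
        for m in mark_of(n,cam)[:1]: print(cam,n,round(m["conf"],2),atz(*ray(cam,m["centre"],c,s),z))
cv2.imwrite("pics/end.png",cv2.resize(np.hstack([im[0],im[2]])[:,:,::-1],(800,300),interpolation=cv2.INTER_AREA))
print(s["time"])
```

```text
wrist pole_mid 0.71 [ 0.588  -0.3078  0.08  ]
wrist pole_rest_seat 0.96 [ 0.5855 -0.2936  0.08  ]
wrist scraper_mid 0.69 [ 0.413  -0.2698  0.08  ]
scene pole_mid 0.76 [ 0.5862 -0.3045  0.08  ]
scene hook_tip 0.98 [ 0.6033 -0.1114  0.025 ]
scene ring_eye 0.78 [0.6226 0.0636 0.235 ]
scene scraper_mid 0.72 [ 0.4105 -0.2701  0.08  ]
side pole_mid 0.81 [ 0.5862 -0.3022  0.08  ]
side hook_tip 0.82 [ 0.6068 -0.0992  0.025 ]
side ring_eye 0.91 [0.6231 0.0616 0.235 ]
side scraper_mid 0.91 [ 0.4105 -0.2694  0.08  ]
31.9417
```

View pics/end.png

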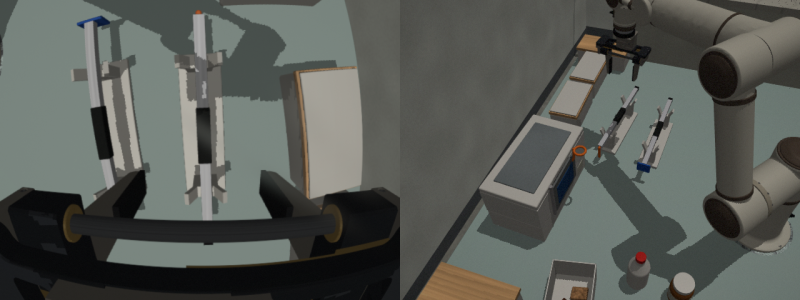

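The pole lies in both saddles on its own rest, with its hook at (197,12) in the left half. The flap is flat on the chamber with its ring at (579,150), and the scraper has not moved.

```bash
python3 -c "
from station import *
print(hand_in())"
```

```text
the job is handed in; nothing more can be done
None
```

I swung the flap shut with the hook and laid the pole back on its own rest; the scraper never moved, and the job was handed in at about 32 s with no verdict returned.

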